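# Hang the steel tote on the rail

## Task

The open steel tote with the fixed handle is pushed so far under the bench shelf that its handle cannot be reached. Draw it out by its wall, without striking the shelf, until it stands on the bench wholly clear of the shelf, and let go; then take it by its handle and hang it by the handle over both prongs of the rail, behind their upturned tips, level and free. Leave the jar beside it, the can and discs on the shelf and the small tray where they are.

Things in the scene. Friction and masses are not known exactly. Their poses are not given: they have to be found in the camera images.
- tote: Open steel box, 190 mm long (x), 120 wide (y), 50 high, walls and floor 4 thick, 0.3 to 0.6 kg, empty. Rigid handle over its middle: two upright straps 20 x 5 on the long walls (inside faces 120 apart) and a level bar along y, see tote_bail. Origin: centre of underside, z up. At the start its -x end stands about 80 mm out from the shelf's front edge and the handle is under the shelf.
- tote_bail (a point): Middle of the tote's handle bar, 150 mm above the tote's underside; axes as the tote. The bar is 10 mm thick (x), 130 mm long (y), 12 mm high (z).
- tote_front (a point): Middle of the top edge of the tote's front (-x) wall, 4 mm thick; 50 mm above the underside.
- shelf: Fixed bench shelf, slatted wooden top on four legs, open in front: top 180 mm deep (slats 30 wide, gaps 20) (x), 340 wide (y), underside 195 and top 213 above the bench; legs 20 mm square at the corners, 296 mm free between left and right. Origin: on the bench under the middle of the top's front edge; +x runs in under the shelf, -x straight out towards the robot.
- rail: Fixed rail: level bar 16 mm thick, 340 long (y), middle 215 above the bench, on posts 18 thick at y -150 and +150; open below. Two round prongs 8 thick stick out level to -x (to the robot) at y -32 and +32, middles at height 215, with upturned ends: the tips reach height 241 at 89 mm from the bar's middle. Origin: on the bench under the bar's middle.
- rail_seat (a point): Where the handle bar is to rest: midway between the two prongs, at the height of their upper side (219 mm above the bench), 45 mm in front (-x) of the rail bar's middle; axes as the rail.
- jar: Bystander: small jar, 40 mm across, 70 mm high, standing under the shelf beside the tote. Origin: centre of the underside.
- discs: Bystander: stack of grinding discs, 125 mm across, 18 mm high, lying on the shelf. Origin: centre of the underside.
- can: Bystander: can, 60 mm across, 85 mm high, standing on the shelf. Origin: centre of the underside.
- tray: Bystander: small steel tray without a handle, 85 mm by 110 mm, 35 mm high, on the bench in front of the robot. Origin: centre of the underside.

How it is judged:
By the outcome, as a careful person would: the job done as asked, in the order asked, and still so for the second after the job is handed in, with the robot touching nothing.
It also fails if it takes over 64 s, if anything falls off the work surface, if the arm or the gripper's body presses on something with over 40 N, if the wrist force passes 120 N, or if a joint passes its speed limit or range.

## Robot

A 6-joint arm with a two-finger parallel gripper is mounted at the origin on the work surface. World frame = base frame: x ahead of the robot, y to its left, z up, the work surface at z = 0. Lengths are in m, angles in rad, forces in N, time in s.
With the tool pointing down it reaches from about 0.3 to 0.875 m from the base axis. Payload 6.4 kg.
Tool frame: the origin (TCP) lies midway between the tips of the shut fingers; the grasp point (between the pads) lies 19 mm behind it; z points along the fingers, y is the line along which they close (so a half turn about z gives the same grasp; the last joint's range is limited). The gripper opens to 85 mm and grips with 20 to 120 N. Pads are 22 mm wide; open, the fingers measure 114 mm over their backs; the gripper's body (76 mm by 85 mm) begins 54 mm behind the grasp point. The pads swing forward as they close: fully open they stand 13 mm farther back than shut.
Start: joints at [-1.356, 0.181, 1.607, -0, 1.354, -0.206], TCP at [0.235, -0.525, 0.202] pointing down, gripper open.
Joint ranges: [-2.99, 2.99], [-0.89, 2.07], [0.3, 2.58], [-1.14, 4.28], [0, 2.63], [-3.12, 3.12]. Speed limits (rad/s): [2.57, 2.57, 3.01, 3.14, 3.14, 3.14].

## Interface

Orientations are given as a unit quaternion [w, x, y, z].
In Python, from bench import ctrl, vision, workorder gives the robot as it stands. The module is installed in compiled form; this text tells all that it offers.
- The arm moves only by the tool servo_tool, never from a script. Its argument "steps" is a list of rows, each an object of numbers: "dx", "dy", "dz": the shift along the world's x, y, z as a fraction of full scale; "wx", "wy", "wz": the turn, a rotation vector about the world's x, y, z as a fraction of full scale. A call has exactly 5 rows; each row is the pose to reach, as a shift and turn from the pose commanded when the call began, turning the shorter way round; what a row does not reach only later rows make up. Full scale, the value 1, is 100 mm for a shift and pi rad for a turn. A row lasts 1/12 s, in which the tool goes at most 41.7 mm and 7.16 degrees, less where a joint would pass 70% of its speed; a pose out of reach is approached as far as the arm can. A call with a number of a shift or a turn outside -1 to 1 is refused whole. A call with a gripper value outside its range is refused whole. "jaw" is the opening, from 0 (shut) to 1 (fully open), set as the call begins (left out, the last holds). The fingers move at their own pace and stop on an object; the grip force is fixed at half the most. Time passes only in rows, so rows that repeat a pose let the fingers close, or fill a call up. It gives the time, the measured TCP pose, the force, the opening and the grip force at its end, in the units of the state.
- ctrl.get_obs(): the state, without advancing time (a new reading comes with each control period).
- vision.camera(name): name is "scene" or "top"; returns a dict with "frame" (400x640x3 uint8, red, green, blue), "vfov" (degrees; the focal length in pixels is half the picture's height over the tangent of half this angle, whatever the lens; pixels are square), "cx", "cy" (the principal point, pixels), "camera_from_world" (4x4, takes a point from world to camera coordinates). Camera axes: x right, y up, looking along -z (the intrinsics and any distortion apply to the point x, -y, -z); pixel columns grow to the right and rows downward; lengths in m; the calibration is good to about 2 mm. A picture is of the moment at which its call begins. There is no depth.
- workorder.hand_in(): hands the job in; it is judged then, once.
The state is a dict: "time_s": time; "q": joint angles; "dq": joint speeds; "joint_efforts": joint torques, N m; "eef_pos": TCP position; "eef_rot": TCP orientation; "wrist_force": force on the tool from outside, world axes, zero at the start; "torque": the same for the moment, N m; "opening": opening from 0.0 (shut) to 1.0 (fully open); "grasp_force": force on a finger pad.
Only numpy, scipy, OpenCV 4.12 (cv2) and the standard library are available. Lean on these libraries where they do the work, as an engineer would, in place of code of your own. Each camera call takes 0.05 s, during which the arm holds its last target. There are 200 camera calls.

## Working session

There is one attempt and no reset: what is moved stays moved. The work goes in short steps, Python scripts to look and compute and a tool call to move; the robot and the scene stay as the last step left them, time stands still between calls to the robot, and variables do not carry over. Pictures are saved under pics/ and viewed, at most 10 in all, crops included, and the job is handed in when it is done.

Besides the shell and the picture viewer there is one more tool, called as a command line: name --argument value ..., lists and objects as JSON in quotes. servo_tool: Moves the arm, as the interface text tells. Its arguments: {"type":"object","properties":{"steps":{"type":"array","items":{"type":"object","properties":{"dx":{"type":"number"},"dy":{"type":"number"},"dz":{"type":"number"},"wx":{"type":"number"},"wy":{"type":"number"},"wz":{"type":"number"}}}},"jaw":{"type":"number"}},"required":["steps"]}

```bash
mkdir -p pics
python3 - <<'E'
from bench import ctrl, vision
import cv2,json,numpy as np
for n in("scene","top"):
    c=vision.camera(n); cv2.imwrite(f"pics/{n}0.png",c["frame"][:,:,::-1])
    print(n,{k:(np.round(v,4).tolist() if k!="frame" else 0) for k,v in c.items()})
o=ctrl.get_obs();print(o)
E
```

```text
scene {'frame': 0, 'vfov': 50.6944, 'cx': 315.1481, 'cy': 197.1166, 'camera_from_world': [[-0.9852, 0.1698, 0.0211, 0.5645], [-0.0975, -0.6583, 0.7464, -0.0332], [0.1407, 0.7333, 0.6652, -1.3473], [0.0, 0.0, 0.0, 1.0]]}
top {'frame': 0, 'vfov': 52.6752, 'cx': 321.5278, 'cy': 201.8009, 'camera_from_world': [[0.0002, -1.0, -0.0014, 0.031], [0.9803, -0.0001, 0.1974, -0.6011], [-0.1974, -0.0014, 0.9803, -1.2386], [0.0, 0.0, 0.0, 1.0]]}
{'time_s': 0.1, 'q': array([-1.35629403e+00,  1.81457652e-01,  1.60792371e+00, -6.65827088e-06,
        1.35382424e+00, -2.06301891e-01]), 'dq': array([ 0.00074365, -0.00043006, -0.00350758,  0.00171924, -0.00060308,
        0.00056525]), 'joint_efforts': array([ 2.55960404e-03, -4.45876873e+01, -3.52236450e+01,  9.29452824e-06,
        4.13298549e-03,  3.59505918e-06]), 'eef_pos': array([ 0.23477599, -0.52427493,  0.20117182]), 'eef_rot': array([-8.06457077e-04,  9.77946547e-01,  2.08853777e-01, -6.55718254e-06]), 'wrist_force': array([-0.11562398,  0.82659576,  0.45830445]), 'torque': array([-0.00700821, -0.00557493, -0.01655612]), 'grasp_force': 0.0, 'opening': 0.9998347489920165}
```

View pics/scene0.png

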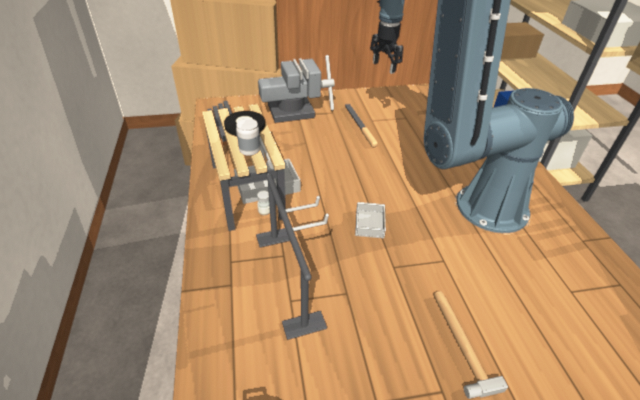

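View pics/top0.png

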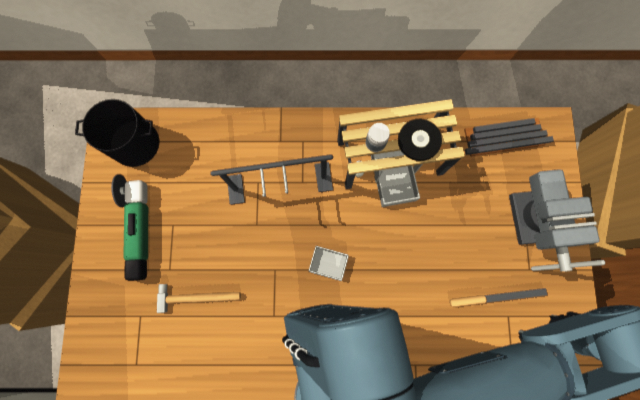

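The top view shows the shelf at about (400,135), the tote protruding at (398,185), the rail at (273,165) and the tray at (330,263). I'll enlarge both views.

Run:
```python
import cv2
a=cv2.imread("pics/top0.png")[90:215,205:475];cv2.imwrite("pics/topc.png",cv2.resize(a,None,fx=2.9,fy=2.9,interpolation=cv2.INTER_CUBIC))
a=cv2.imread("pics/scene0.png")[95:245,190:390];cv2.imwrite("pics/scc.png",cv2.resize(a,None,fx=4,fy=4,interpolation=cv2.INTER_CUBIC))
```

```text
(no output)
```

View pics/topc.png

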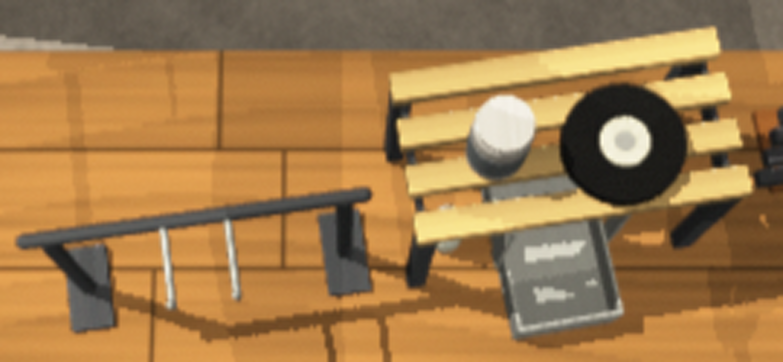

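View pics/scc.png

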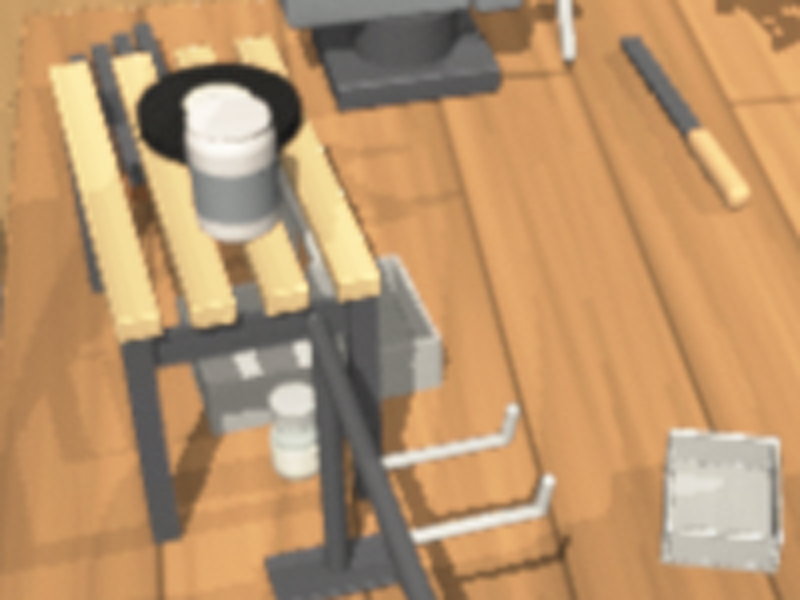

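```bash
cat > tri.py <<'E'
import numpy as np
from bench import vision
from scipy.optimize import least_squares
M={"scene":(50.6944,315.1481,197.1166),"top":(52.6752,321.5278,201.8009)}
T={"scene":None,"top":None}
def load():
    for n in T: T[n]=np.array(vision.camera(n)["camera_from_world"])
def proj(n,p):
    v,cx,cy=M[n];f=200/np.tan(np.radians(v/2))
    c=T[n][:3,:3]@p+T[n][:3,3]
    return np.array([cx+f*c[0]/-c[2],cy-f*c[1]/-c[2]])
def tri(t,s):
    r=least_squares(lambda p:np.r_[proj("top",p)-t,proj("scene",p)-s],[.7,0,.1])
    return r.x,np.sqrt(2*r.cost)
def atz(n,uv,z):
    return np.r_[least_squares(lambda p:proj(n,np.r_[p,z])-uv,[.7,0]).x,z]
tc=lambda u,v:np.array([205+(u+.5)/2.9-.5,90+(v+.5)/2.9-.5])
sc=lambda u,v:np.array([190+(u+.5)/4-.5,95+(v+.5)/4-.5])
E
python3 - <<'E'
from tri import *
load()
P={"toteFL":((514,336),(438,346)),"toteFR":((621,312),(397,258)),
"shelfFL":((414,243),(380,280)),"shelfFR":((752,190),(275,38)),
"tipL":((170,304),(548,478)),"tipR":((237,297),(513,407)),"baseL":((164,230),(412,538)),"baseR":((228,221),(382,463))}
for k,(a,b) in P.items():
    x,e=tri(tc(*a),sc(*b)); print(k,x.round(4),round(e,2))
for k,a,z in [("toteFL",(514,336),.05),("toteFR",(621,312),.05),("toteLs",(497,258),.05),("toteRs",(604,235),.05),("shFL",(414,243),.213),("shFR",(752,190),.213),("shBL",(390,75),.213),("shBR",(717,28),.213),("railL",(20,242),.215),("railR",(370,194),.215),
 ("tipL",(170,304),.241),("tipR",(237,297),.241)]:
    print(k,atz("top",tc(*a),z).round(4))
for uv in [(303,256),(263,142)]: print(atz("scene",uv,.215))
c=-T["top"][:3,:3].T@T["top"][:3,3];print(c)
E
```

```text
toteFL [ 0.5948 -0.1661  0.0434] 1.24
toteFR [ 0.6172 -0.2847  0.048 ] 0.62
shelfFL [ 0.6541 -0.0437  0.2098] 0.03
shelfFR [ 0.705  -0.3808  0.2118] 1.66
tipL [0.5851 0.1925 0.2388] 0.31
tipR [0.5933 0.1283 0.2375] 0.19
baseL [0.6654 0.2043 0.2142] 0.37
baseR [0.6748 0.1409 0.2147] 0.21
toteFL [ 0.5908 -0.1641  0.05  ]
toteFR [ 0.6181 -0.2847  0.05  ]
toteLs [ 0.6805 -0.1476  0.05  ]
toteRs [ 0.7074 -0.2696  0.05  ]
shFL [ 0.6531 -0.0434  0.213 ]
shFR [ 0.7078 -0.3813  0.213 ]
shBL [ 0.8302 -0.0212  0.213 ]
shBR [ 0.8816 -0.3574  0.213 ]
railL [0.6537 0.3458 0.215 ]
railR [ 7.031e-01 -1.000e-04  2.150e-01]
tipL [0.5852 0.192  0.241 ]
tipR [0.5921 0.1281 0.241 ]
[0.65346548 0.28749889 0.215     ]
[ 0.70388565 -0.15226586  0.215     ]
[0.34471951 0.02917268 1.33290986]
```

Triangulation agrees with the text heights:

| Item | Position | Yaw |
|---|---|---|
| Tote front-wall centre | (0.607, -0.224) | about 10.5° |
| Shelf | – | about 8.5° |
| Rail seat | (0.6325, 0.166) | about 8.2° |

I'll approach with the jaw half open.

servo_tool --jaw 0.5 --steps '[{"dx":0.1,"dy":0.2,"wz":0.035},{"dx":0.2,"dy":0.4,"wz":0.07},{"dx":0.3,"dy":0.6,"wz":0.105},{"dx":0.4,"dy":0.8,"wz":0.14},{"dx":0.5,"dy":1.0,"wz":0.175}]'

```text
$.steps[0]: bad value
```

servo_tool --steps '[{"dx":0.2,"dy":0.2,"wz":0.035},{"dx":0.4,"dy":0.4,"wz":0.07},{"dx":0.6,"dy":0.6,"wz":0.105},{"dx":0.8,"dy":0.8,"wz":0.14},{"dx":1.0,"dy":1.0,"wz":0.175}]'

```text
$.steps[0]: bad value
```

servo_tool --steps '[{"dx":0.2,"dy":0.2,"wz":0.02},{"dx":0.4,"dy":0.4,"wz":0.04},{"dx":0.6,"dy":0.6,"wz":0.06},{"dx":0.8,"dy":0.8,"wz":0.075},{"dx":1.0,"dy":1.0,"wz":0.075}]'

```text
$.steps[0]: bad value
```

servo_tool --steps '[{"dx":0.25},{"dx":0.5},{"dx":0.75},{"dx":1.0},{"dx":1.0}]'

```text
$.steps[0]: bad value
```

The rows probably need all six keys.

servo_tool --jaw 0.5 --steps '[{"dx":0.1,"dy":0.2,"dz":0,"wx":0,"wy":0,"wz":0.035},{"dx":0.2,"dy":0.4,"dz":0,"wx":0,"wy":0,"wz":0.07},{"dx":0.3,"dy":0.6,"dz":0,"wx":0,"wy":0,"wz":0.105},{"dx":0.4,"dy":0.8,"dz":0,"wx":0,"wy":0,"wz":0.14},{"dx":0.5,"dy":1.0,"dz":0,"wx":0,"wy":0,"wz":0.175}]'

```text
time_s: 0.62
eef_pos: [0.2851, -0.4237, 0.2017]
eef_rot: [-0.0, 0.883, 0.469, 0.0]
wrist_force: [0.1, 0.5, 0.4]
opening: 0.502
grasp_force: 0.0
```

servo_tool --steps '[{"dx":0.2,"dy":0.2,"dz":0,"wx":0,"wy":0,"wz":0.035},{"dx":0.4,"dy":0.4,"dz":0,"wx":0,"wy":0,"wz":0.07},{"dx":0.6,"dy":0.6,"dz":0,"wx":0,"wy":0,"wz":0.105},{"dx":0.8,"dy":0.8,"dz":0,"wx":0,"wy":0,"wz":0.14},{"dx":1.0,"dy":1.0,"dz":0,"wx":0,"wy":0,"wz":0.175}]'

```text
time_s: 1.03
eef_pos: [0.3856, -0.3237, 0.2019]
eef_rot: [-0.0, 0.723, 0.691, 0.0]
wrist_force: [-0.0, 0.1, -1.0]
opening: 0.5
grasp_force: 0.0
```

servo_tool --steps '[{"dx":0.2,"dy":0.2,"dz":0,"wx":0,"wy":0,"wz":0.02},{"dx":0.4,"dy":0.4,"dz":0,"wx":0,"wy":0,"wz":0.04},{"dx":0.6,"dy":0.6,"dz":0,"wx":0,"wy":0,"wz":0.06},{"dx":0.8,"dy":0.8,"dz":0,"wx":0,"wy":0,"wz":0.072},{"dx":1.0,"dy":1.0,"dz":0,"wx":0,"wy":0,"wz":0.072}]'

```text
time_s: 1.45
eef_pos: [0.4857, -0.2236, 0.2019]
eef_rot: [-0.0, 0.642, 0.767, -0.0]
wrist_force: [-0.7, -0.7, 0.1]
opening: 0.501
grasp_force: 0.0
```

servo_tool --steps '[{"dx":0.25,"dy":0,"dz":-0.1,"wx":0,"wy":0,"wz":0},{"dx":0.5,"dy":0,"dz":-0.2,"wx":0,"wy":0,"wz":0},{"dx":0.75,"dy":0,"dz":-0.4,"wx":0,"wy":0,"wz":0},{"dx":1.0,"dy":0,"dz":-0.6,"wx":0,"wy":0,"wz":0},{"dx":1.0,"dy":0,"dz":-0.8,"wx":0,"wy":0,"wz":0}]'

```text
time_s: 1.87
eef_pos: [0.5885, -0.2247, 0.1211]
eef_rot: [0.001, 0.642, 0.767, 0.001]
wrist_force: [-0.3, 0.6, 0.3]
opening: 0.502
grasp_force: 0.0
```

servo_tool --steps '[{"dx":0.2,"dy":0,"dz":-0.1,"wx":0,"wy":0,"wz":0},{"dx":0.2,"dy":0,"dz":-0.25,"wx":0,"wy":0,"wz":0},{"dx":0.2,"dy":0,"dz":-0.4,"wx":0,"wy":0,"wz":0},{"dx":0.2,"dy":0,"dz":-0.55,"wx":0,"wy":0,"wz":0},{"dx":0.2,"dy":0,"dz":-0.6,"wx":0,"wy":0,"wz":0}]'

```text
time_s: 2.28
eef_pos: [0.6033, -0.2238, 0.0589]
eef_rot: [-0.002, 0.642, 0.766, -0.0]
wrist_force: [-0.6, 0.2, -0.0]
opening: 0.497
grasp_force: 0.0
```

Run:
```python
from bench import vision
import cv2,numpy as np
a=vision.camera("top")["frame"][120:230,340:470,::-1];b=vision.camera("scene")["frame"][110:220,220:350,::-1]
cv2.imwrite("pics/g1.png",cv2.resize(np.hstack([a,b]),None,fx=3,fy=3,interpolation=cv2.INTER_CUBIC))
```

```text
(no output)
```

View pics/g1.png

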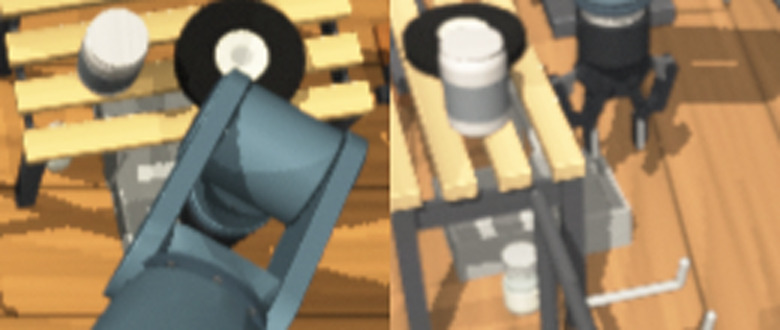

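Run:
```python
from tri import *
from bench import ctrl
load(); p=ctrl.get_obs()["eef_pos"]; print(p)
d=np.array([.982,.182,0])
f=lambda q:((proj("scene",q)-[220,110])*3+[390,0]).round(0)
for z in (0,.006): print(f(p+[0,0,z]),f(p+d*.021+[0,0,z]),f(p-d*.021+[0,0,z]))
for q in ((.592,-.165,.05),(.6178,-.2847,.05),(.605,-.2247,.05)): print(f(np.array(q)))
```

```text
[ 0.60524609 -0.22510347  0.06268257]
[613. 167.] [594. 171.] [631. 164.]
[613. 163.] [594. 167.] [631. 159.]
[633. 210.]
[595. 146.]
[613. 177.]
```

The jaw straddles the front wall: the finger tips are at about (593,150) and (640,148), and the wall's middle is at (613,180). I'll descend and close.

servo_tool --steps '[{"dx":0.02,"dy":0,"dz":-0.1,"wx":0,"wy":0,"wz":0},{"dx":0.02,"dy":0,"dz":-0.2,"wx":0,"wy":0,"wz":0},{"dx":0.02,"dy":0,"dz":-0.3,"wx":0,"wy":0,"wz":0},{"dx":0.02,"dy":0,"dz":-0.4,"wx":0,"wy":0,"wz":0},{"dx":0.02,"dy":0,"dz":-0.4,"wx":0,"wy":0,"wz":0}]'

```text
time_s: 2.9
eef_pos: [0.6049, -0.2237, 0.0187]
eef_rot: [-0.002, 0.642, 0.766, -0.0]
wrist_force: [0.3, -0.5, -0.4]
opening: 0.5
grasp_force: 0.0
```

servo_tool --jaw 0 --steps '[{"dx":0,"dy":0,"dz":0,"wx":0,"wy":0,"wz":0},{"dx":0,"dy":0,"dz":0,"wx":0,"wy":0,"wz":0},{"dx":0,"dy":0,"dz":0,"wx":0,"wy":0,"wz":0},{"dx":0,"dy":0,"dz":0,"wx":0,"wy":0,"wz":0},{"dx":0,"dy":0,"dz":0,"wx":0,"wy":0,"wz":0}]'

```text
time_s: 3.32
eef_pos: [0.6073, -0.2251, 0.0226]
eef_rot: [0.0, 0.642, 0.766, 0.0]
wrist_force: [-0.5, 0.1, 0.6]
opening: -0.002
grasp_force: 0.0
```

servo_tool --steps '[{"dx":0,"dy":0,"dz":0,"wx":0,"wy":0,"wz":0},{"dx":0,"dy":0,"dz":0,"wx":0,"wy":0,"wz":0},{"dx":0,"dy":0,"dz":0,"wx":0,"wy":0,"wz":0},{"dx":0,"dy":0,"dz":0,"wx":0,"wy":0,"wz":0},{"dx":0,"dy":0,"dz":0,"wx":0,"wy":0,"wz":0}]'

```text
time_s: 3.73
eef_pos: [0.6069, -0.2248, 0.022]
eef_rot: [0.0, 0.642, 0.766, 0.0]
wrist_force: [0.2, 0.5, 0.1]
opening: -0.001
grasp_force: 0.0
```

The jaw shut on nothing, so I'll look again.

Run:
```python
from bench import vision
import cv2,numpy as np
b=vision.camera("scene")["frame"][120:220,230:350,::-1]
cv2.imwrite("pics/g2.png",cv2.resize(b,None,fx=6,fy=6,interpolation=cv2.INTER_CUBIC))
```

```text
(no output)
```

View pics/g2.png

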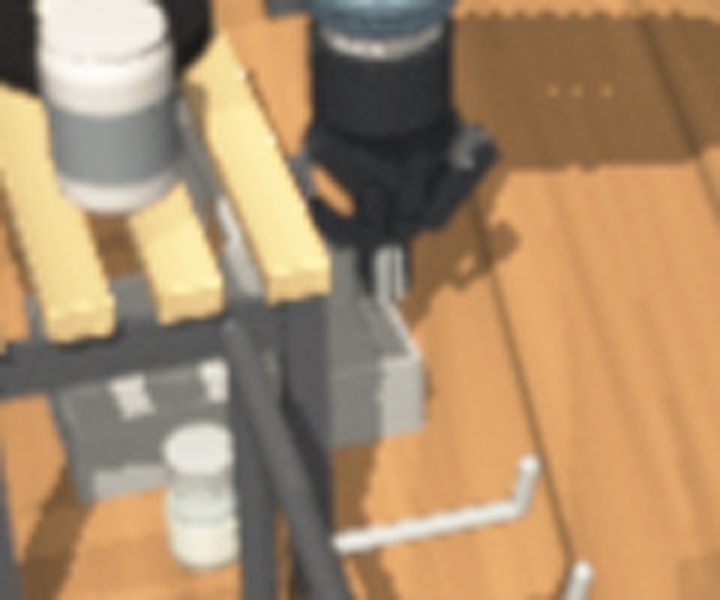

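Run:
```python
from tri import *
from bench import ctrl,vision
import cv2
load(); p=ctrl.get_obs()["eef_pos"]
print(proj("scene",p),(proj("scene",p)-[230,120])*6, proj("scene",np.array([.235,-.525,.202])))
for z in (.022,.04,.05): print(z,atz("scene",(295.8,169.7),z))
a=cv2.imread("pics/scene0.png")[20:90,350:430];a=cv2.resize(a,None,fx=7,fy=7,interpolation=cv2.INTER_CUBIC)
cv2.imwrite("pics/s0g.png",a)
```

```text
[293.86973894 175.57316637] [383.21843364 333.43899825] [382.08042203  78.33597914]
0.022 [ 0.59619465 -0.25548217  0.022     ]
0.04 [ 0.59916296 -0.23263958  0.04      ]
0.05 [ 0.60081201 -0.21994925  0.05      ]
```

View pics/s0g.png

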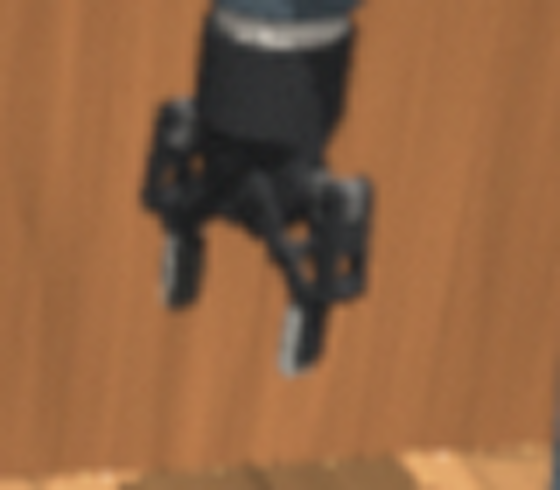

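In the first crop the wall's edge ends right at the closed finger tips, (395,298), which is about 25 mm higher than the reported TCP. The tips are at rim height and in line with the wall, so I'll reopen, go lower and close again.

servo_tool --jaw 0.5 --steps '[{"dx":0,"dy":0,"dz":0,"wx":0,"wy":0,"wz":0},{"dx":0,"dy":0,"dz":0,"wx":0,"wy":0,"wz":0},{"dx":0,"dy":0,"dz":0,"wx":0,"wy":0,"wz":0},{"dx":0,"dy":0,"dz":-0.05,"wx":0,"wy":0,"wz":0},{"dx":0,"dy":0,"dz":-0.1,"wx":0,"wy":0,"wz":0}]'

```text
time_s: 4.3
eef_pos: [0.6072, -0.225, 0.012]
eef_rot: [0.0, 0.642, 0.766, 0.0]
wrist_force: [-1.3, 0.1, -0.1]
opening: 0.502
grasp_force: 0.0
```

servo_tool --jaw 0 --steps '[{"dx":0,"dy":0,"dz":0,"wx":0,"wy":0,"wz":0},{"dx":0,"dy":0,"dz":0,"wx":0,"wy":0,"wz":0},{"dx":0,"dy":0,"dz":0,"wx":0,"wy":0,"wz":0},{"dx":0,"dy":0,"dz":0,"wx":0,"wy":0,"wz":0},{"dx":0,"dy":0,"dz":0,"wx":0,"wy":0,"wz":0}]'

```text
time_s: 4.72
eef_pos: [0.6069, -0.2248, 0.012]
eef_rot: [-0.0, 0.642, 0.766, -0.0]
wrist_force: [-0.2, 0.4, -0.3]
opening: 0.02
grasp_force: 59.5
```

Gripped, but only at the finger tips, so I'll regrip 8 mm deeper.

servo_tool --jaw 0.4 --steps '[{"dx":0,"dy":0,"dz":0,"wx":0,"wy":0,"wz":0},{"dx":0,"dy":0,"dz":0,"wx":0,"wy":0,"wz":0},{"dx":0,"dy":0,"dz":0,"wx":0,"wy":0,"wz":0},{"dx":0,"dy":0,"dz":-0.04,"wx":0,"wy":0,"wz":0},{"dx":0,"dy":0,"dz":-0.08,"wx":0,"wy":0,"wz":0}]'

```text
time_s: 5.13
eef_pos: [0.6072, -0.2251, 0.0041]
eef_rot: [0.0, 0.642, 0.766, 0.0]
wrist_force: [0.4, -0.0, -0.0]
opening: 0.399
grasp_force: 0.0
```

servo_tool --jaw 0 --steps '[{"dx":0,"dy":0,"dz":0,"wx":0,"wy":0,"wz":0},{"dx":0,"dy":0,"dz":0,"wx":0,"wy":0,"wz":0},{"dx":0,"dy":0,"dz":0,"wx":0,"wy":0,"wz":0},{"dx":0,"dy":0,"dz":0,"wx":0,"wy":0,"wz":0},{"dx":0,"dy":0,"dz":0,"wx":0,"wy":0,"wz":0}]'

```text
time_s: 5.55
eef_pos: [0.6067, -0.2247, 0.0038]
eef_rot: [-0.0, 0.642, 0.766, -0.0]
wrist_force: [0.8, -0.4, -1.7]
opening: 0.026
grasp_force: 61.4
```

servo_tool --steps '[{"dx":-0.08,"dy":-0.015,"dz":0,"wx":0,"wy":0,"wz":0},{"dx":-0.22,"dy":-0.041,"dz":0,"wx":0,"wy":0,"wz":0},{"dx":-0.37,"dy":-0.069,"dz":0,"wx":0,"wy":0,"wz":0},{"dx":-0.52,"dy":-0.097,"dz":0,"wx":0,"wy":0,"wz":0},{"dx":-0.67,"dy":-0.125,"dz":0,"wx":0,"wy":0,"wz":0}]'

```text
time_s: 5.97
eef_pos: [0.5388, -0.2373, 0.0039]
eef_rot: [-0.0, 0.642, 0.766, 0.0]
wrist_force: [0.7, -0.1, -2.8]
opening: 0.024
grasp_force: 61.3
```

servo_tool --steps '[{"dx":-0.15,"dy":-0.028,"dz":0,"wx":0,"wy":0,"wz":0},{"dx":-0.3,"dy":-0.056,"dz":0,"wx":0,"wy":0,"wz":0},{"dx":-0.45,"dy":-0.084,"dz":0,"wx":0,"wy":0,"wz":0},{"dx":-0.6,"dy":-0.112,"dz":0,"wx":0,"wy":0,"wz":0},{"dx":-0.75,"dy":-0.14,"dz":0,"wx":0,"wy":0,"wz":0}]'

```text
time_s: 6.38
eef_pos: [0.4637, -0.2513, 0.004]
eef_rot: [0.0, 0.642, 0.766, 0.0]
wrist_force: [1.9, -0.1, -2.2]
opening: 0.027
grasp_force: 61.3
```

servo_tool --steps '[{"dx":-0.08,"dy":-0.015,"dz":0,"wx":0,"wy":0,"wz":0},{"dx":-0.12,"dy":-0.022,"dz":0,"wx":0,"wy":0,"wz":0},{"dx":-0.12,"dy":-0.022,"dz":0,"wx":0,"wy":0,"wz":0},{"dx":-0.12,"dy":-0.022,"dz":0,"wx":0,"wy":0,"wz":0},{"dx":-0.12,"dy":-0.022,"dz":0,"wx":0,"wy":0,"wz":0}]'

```text
time_s: 6.8
eef_pos: [0.4532, -0.2536, 0.004]
eef_rot: [0.0, 0.642, 0.767, -0.0]
wrist_force: [-0.2, -0.2, -2.1]
opening: 0.027
grasp_force: 61.4
```

servo_tool --jaw 0.5 --steps '[{"dx":0,"dy":0,"dz":0,"wx":0,"wy":0,"wz":0},{"dx":0,"dy":0,"dz":0,"wx":0,"wy":0,"wz":0},{"dx":0,"dy":0,"dz":0,"wx":0,"wy":0,"wz":0},{"dx":0,"dy":0,"dz":0,"wx":0,"wy":0,"wz":0},{"dx":0,"dy":0,"dz":0.1,"wx":0,"wy":0,"wz":0}]'

```text
time_s: 7.22
eef_pos: [0.4519, -0.2525, 0.0128]
eef_rot: [-0.002, 0.642, 0.766, 0.0]
wrist_force: [-0.2, -0.0, -0.5]
opening: 0.498
grasp_force: 0.0
```

servo_tool --steps '[{"dx":0,"dy":0,"dz":0.2,"wx":0,"wy":0,"wz":0},{"dx":0,"dy":0,"dz":0.4,"wx":0,"wy":0,"wz":0},{"dx":0,"dy":0,"dz":0.6,"wx":0,"wy":0,"wz":0},{"dx":-0.1,"dy":-0.1,"dz":0.8,"wx":0,"wy":0,"wz":0},{"dx":-0.3,"dy":-0.3,"dz":1.0,"wx":0,"wy":0,"wz":0}]'

```text
time_s: 7.63
eef_pos: [0.424, -0.2824, 0.1159]
eef_rot: [0.001, 0.641, 0.767, 0.0]
wrist_force: [1.2, -0.7, -0.2]
opening: 0.501
grasp_force: 0.0
```

servo_tool --steps '[{"dx":-0.2,"dy":-0.2,"dz":0.2,"wx":0,"wy":0,"wz":0},{"dx":-0.4,"dy":-0.4,"dz":0.4,"wx":0,"wy":0,"wz":0},{"dx":-0.6,"dy":-0.6,"dz":0.6,"wx":0,"wy":0,"wz":0},{"dx":-0.8,"dy":-0.8,"dz":0.8,"wx":0,"wy":0,"wz":0},{"dx":-1.0,"dy":-1.0,"dz":1.0,"wx":0,"wy":0,"wz":0}]'

```text
time_s: 8.05
eef_pos: [0.3219, -0.3842, 0.216]
eef_rot: [0.001, 0.642, 0.766, -0.0]
wrist_force: [0.3, -1.3, -0.2]
opening: 0.499
grasp_force: 0.0
```

Run:
```python
from bench import vision
import cv2,numpy as np
a=vision.camera("top")["frame"][:,:,::-1];b=vision.camera("scene")["frame"][:,:,::-1]
cv2.imwrite("pics/t3f.png",a);cv2.imwrite("pics/s3f.png",b)
A=cv2.resize(a[110:270,340:470],(520,600),interpolation=cv2.INTER_CUBIC)
cv2.imwrite("pics/t3.png",cv2.resize(a[115:265,345:475],None,fx=4,fy=4,interpolation=cv2.INTER_CUBIC)) 
B=cv2.resize(b[110:230,220:380],None,fx=5,fy=5,interpolation=cv2.INTER_CUBIC);cv2.imwrite("pics/s3.png",B)
```

```text
(no output)
```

View pics/t3.png

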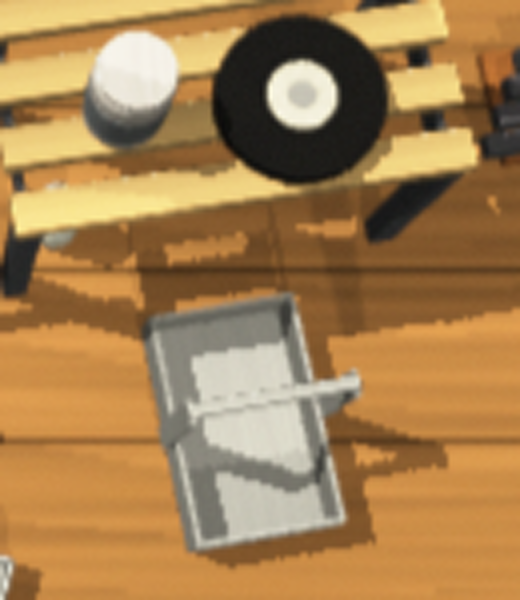

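View pics/s3.png

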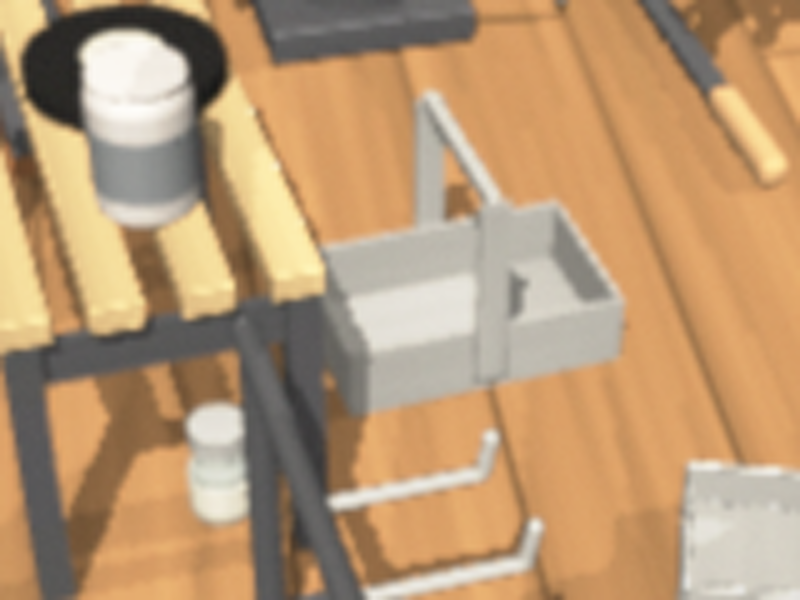

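The tote stands clear of the shelf. In the top crop its bar runs from (190,411) to (358,383); in the scene crop it runs from (493,205) to (430,97).

Run:
```python
from tri import *
import cv2
load()
t=lambda u,v:np.array([345+(u+.5)/4-.5,115+(v+.5)/4-.5]); s=lambda u,v:np.array([220+(u+.5)/5-.5,110+(v+.5)/5-.5])
L,e=tri(t(190,411),s(493,207));R,f=tri(t(356,383),s(431,99));print(L,e,R,f,(L+R)/2,np.linalg.norm(L-R),np.degrees(np.arctan2(R[0]-L[0],L[1]-R[1])))
C=[atz("top",t(*q),.05) for q in((150,325),(292,295),(343,520),(192,548))]
for c in C: print(c.round(4))
print("rear/front",(C[0]+C[1])/2,(C[2]+C[3])/2,"ctr",sum(C)/4)
d=(C[0]+C[1])/2-(C[2]+C[3])/2;print(np.degrees(np.arctan2(d[1],d[0])))
from bench import ctrl; p=ctrl.get_obs()["eef_pos"];print("tcp",proj("scene",p),proj("top",p))
# bar top edge at .156
print(atz("top",t(274,397),.156))
b=cv2.imread("pics/s3f.png");a=cv2.imread("pics/t3f.png")
u=proj("scene",p).astype(int);w=proj("top",p).astype(int)
g=lambda im,c:cv2.resize(im[max(c[1]-60,0):c[1]+30,c[0]-45:c[0]+45],(390,390),interpolation=cv2.INTER_CUBIC)
cv2.imwrite("pics/tcp.png",np.hstack([g(b,u),g(a,w)]))
```

```text
[ 0.53599118 -0.17855105  0.14800965] 0.09275068921005097 [ 0.55622348 -0.30208621  0.14995536] 0.36415053109892775 [ 0.54610733 -0.24031863  0.1489825 ] 0.12519611689888213 9.301194442656467
[ 0.6227 -0.1658  0.05  ]
[ 0.6477 -0.2822  0.05  ]
[ 0.4646 -0.314   0.05  ]
[ 0.4425 -0.1936  0.05  ]
rear/front [ 0.63520052 -0.22397513  0.05      ] [ 0.4535104  -0.25384129  0.05      ] ctr [ 0.54435546 -0.23890821  0.05      ]
9.334778057407263
tcp [369.61848601  94.92332259] [475.16624653 291.50261491]
[ 0.54534373 -0.2395722   0.156     ]
```

View pics/tcp.png

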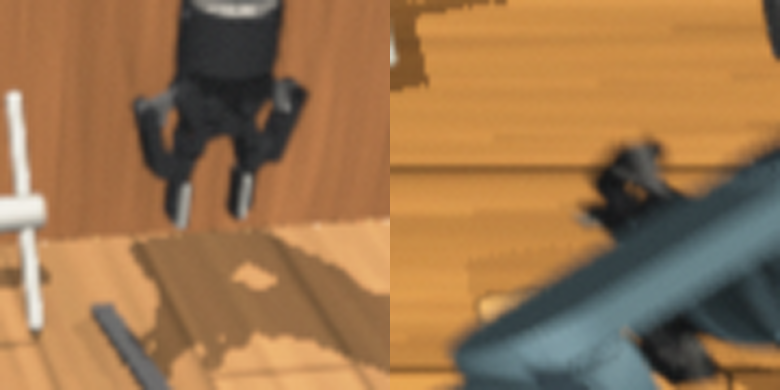

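The tool is about 30 mm shorter than its reported TCP, seen both in the pictures and in the wall grasp. The bar's middle is at (0.5455, -0.240, 0.149) with yaw 9.3°. I'll aim for a reported z of about 0.104.

servo_tool --steps '[{"dx":0.2,"dy":0.13,"dz":0,"wx":0,"wy":0,"wz":0},{"dx":0.4,"dy":0.26,"dz":0,"wx":0,"wy":0,"wz":0},{"dx":0.6,"dy":0.39,"dz":0,"wx":0,"wy":0,"wz":0},{"dx":0.8,"dy":0.52,"dz":0,"wx":0,"wy":0,"wz":0},{"dx":1.0,"dy":0.65,"dz":0,"wx":0,"wy":0,"wz":0}]'

```text
time_s: 8.67
eef_pos: [0.424, -0.3158, 0.2128]
eef_rot: [-0.001, 0.642, 0.767, 0.0]
wrist_force: [0.1, -0.2, 0.1]
opening: 0.5
grasp_force: 0.0
```

servo_tool --steps '[{"dx":0.2,"dy":0.13,"dz":0,"wx":0,"wy":0,"wz":0},{"dx":0.4,"dy":0.26,"dz":0,"wx":0,"wy":0,"wz":0},{"dx":0.6,"dy":0.39,"dz":0,"wx":0,"wy":0,"wz":0},{"dx":0.8,"dy":0.52,"dz":0,"wx":0,"wy":0,"wz":0},{"dx":1.0,"dy":0.65,"dz":0,"wx":0,"wy":0,"wz":0}]'

```text
time_s: 9.08
eef_pos: [0.5237, -0.2505, 0.2126]
eef_rot: [-0.001, 0.642, 0.767, 0.0]
wrist_force: [-0.1, -0.6, 0.9]
opening: 0.502
grasp_force: 0.0
```

servo_tool --steps '[{"dx":0.1,"dy":0.06,"dz":0,"wx":0,"wy":0,"wz":0},{"dx":0.2,"dy":0.12,"dz":0,"wx":0,"wy":0,"wz":0},{"dx":0.23,"dy":0.13,"dz":0,"wx":0,"wy":0,"wz":0},{"dx":0.23,"dy":0.13,"dz":0,"wx":0,"wy":0,"wz":0},{"dx":0.23,"dy":0.13,"dz":0,"wx":0,"wy":0,"wz":0}]'

```text
time_s: 9.5
eef_pos: [0.5453, -0.2408, 0.2137]
eef_rot: [-0.0, 0.642, 0.766, -0.0]
wrist_force: [-0.3, -0.1, 0.8]
opening: 0.501
grasp_force: 0.0
```

servo_tool --steps '[{"dx":0,"dy":0,"dz":-0.2,"wx":0,"wy":0,"wz":0},{"dx":0,"dy":0,"dz":-0.4,"wx":0,"wy":0,"wz":0},{"dx":0,"dy":0,"dz":-0.6,"wx":0,"wy":0,"wz":0},{"dx":0,"dy":0,"dz":-0.75,"wx":0,"wy":0,"wz":0},{"dx":0,"dy":0,"dz":-0.85,"wx":0,"wy":0,"wz":0}]'

```text
time_s: 9.92
eef_pos: [0.5441, -0.2409, 0.1271]
eef_rot: [-0.001, 0.643, 0.766, -0.0]
wrist_force: [-0.0, 0.6, -0.3]
opening: 0.499
grasp_force: 0.0
```

servo_tool --steps '[{"dx":0,"dy":0,"dz":-0.06,"wx":0,"wy":0,"wz":0},{"dx":0,"dy":0,"dz":-0.12,"wx":0,"wy":0,"wz":0},{"dx":0,"dy":0,"dz":-0.18,"wx":0,"wy":0,"wz":0},{"dx":0,"dy":0,"dz":-0.24,"wx":0,"wy":0,"wz":0},{"dx":0,"dy":0,"dz":-0.24,"wx":0,"wy":0,"wz":0}]'

```text
time_s: 10.33
eef_pos: [0.5455, -0.2403, 0.1041]
eef_rot: [-0.001, 0.642, 0.766, -0.0]
wrist_force: [-0.4, -0.2, -0.2]
opening: 0.501
grasp_force: 0.0
```

servo_tool --jaw 0 --steps '[{"dx":0,"dy":0,"dz":0,"wx":0,"wy":0,"wz":0},{"dx":0,"dy":0,"dz":0,"wx":0,"wy":0,"wz":0},{"dx":0,"dy":0,"dz":0,"wx":0,"wy":0,"wz":0},{"dx":0,"dy":0,"dz":0,"wx":0,"wy":0,"wz":0},{"dx":0,"dy":0,"dz":0,"wx":0,"wy":0,"wz":0}]'

```text
time_s: 10.75
eef_pos: [0.5456, -0.2408, 0.1055]
eef_rot: [0.0, 0.642, 0.766, -0.0]
wrist_force: [-4.8, -0.4, 3.3]
opening: 0.102
grasp_force: 59.3
```

servo_tool --steps '[{"dx":0,"dy":0,"dz":0.05,"wx":0,"wy":0,"wz":0},{"dx":-0.05,"dy":0,"dz":0.2,"wx":0,"wy":0,"wz":0},{"dx":-0.15,"dy":0,"dz":0.4,"wx":0,"wy":0,"wz":0},{"dx":-0.25,"dy":0,"dz":0.6,"wx":0,"wy":0,"wz":0},{"dx":-0.35,"dy":0,"dz":0.8,"wx":0,"wy":0,"wz":0}]'

```text
time_s: 11.17
eef_pos: [0.5103, -0.2399, 0.1852]
eef_rot: [-0.001, 0.642, 0.767, 0.0]
wrist_force: [1.2, -1.1, -3.3]
opening: 0.102
grasp_force: 58.7
```

servo_tool --steps '[{"dx":-0.1,"dy":0.05,"dz":0.2,"wx":0,"wy":0,"wz":0},{"dx":-0.15,"dy":0.2,"dz":0.4,"wx":0,"wy":0,"wz":0},{"dx":-0.15,"dy":0.4,"dz":0.5,"wx":0,"wy":0,"wz":0},{"dx":-0.15,"dy":0.6,"dz":0.5,"wx":0,"wy":0,"wz":0},{"dx":-0.15,"dy":0.8,"dz":0.5,"wx":0,"wy":0,"wz":0}]'

```text
time_s: 11.58
eef_pos: [0.4962, -0.1598, 0.236]
eef_rot: [0.001, 0.643, 0.766, 0.0]
wrist_force: [0.1, 0.5, -3.2]
opening: 0.103
grasp_force: 58.7
```

servo_tool --steps '[{"dx":0,"dy":0.2,"dz":0,"wx":0,"wy":0,"wz":0},{"dx":0,"dy":0.4,"dz":0,"wx":0,"wy":0,"wz":0},{"dx":0,"dy":0.6,"dz":0,"wx":0,"wy":0,"wz":0},{"dx":0,"dy":0.8,"dz":0,"wx":0,"wy":0,"wz":-0.005},{"dx":0,"dy":1.0,"dz":0,"wx":0,"wy":0,"wz":-0.01}]'

```text
time_s: 12.0
eef_pos: [0.4956, -0.0592, 0.2347]
eef_rot: [-0.0, 0.655, 0.756, 0.0]
wrist_force: [0.1, 0.2, -3.3]
opening: 0.102
grasp_force: 58.7
```

servo_tool --steps '[{"dx":0,"dy":0.2,"dz":0,"wx":0,"wy":0,"wz":0},{"dx":0,"dy":0.4,"dz":0,"wx":0,"wy":0,"wz":0},{"dx":0,"dy":0.6,"dz":0,"wx":0,"wy":0,"wz":0},{"dx":0,"dy":0.8,"dz":0,"wx":0,"wy":0,"wz":0},{"dx":0,"dy":1.0,"dz":0,"wx":0,"wy":0,"wz":0}]'

```text
time_s: 12.42
eef_pos: [0.4956, 0.0408, 0.2347]
eef_rot: [-0.0, 0.654, 0.756, 0.0]
wrist_force: [0.8, 0.2, -3.6]
opening: 0.1
grasp_force: 58.7
```

servo_tool --steps '[{"dx":0,"dy":0.2,"dz":0,"wx":0,"wy":0,"wz":0},{"dx":0,"dy":0.4,"dz":0,"wx":0,"wy":0,"wz":0},{"dx":0,"dy":0.6,"dz":0,"wx":0,"wy":0,"wz":0},{"dx":0,"dy":0.8,"dz":0,"wx":0,"wy":0,"wz":0},{"dx":0,"dy":0.9,"dz":0,"wx":0,"wy":0,"wz":0}]'

```text
time_s: 12.83
eef_pos: [0.4954, 0.1318, 0.2347]
eef_rot: [-0.001, 0.654, 0.757, 0.0]
wrist_force: [0.1, -0.5, -4.1]
opening: 0.104
grasp_force: 58.7
```

servo_tool --steps '[{"dx":0.05,"dy":0.14,"dz":0,"wx":0,"wy":0,"wz":0},{"dx":0.2,"dy":0.17,"dz":0,"wx":0,"wy":0,"wz":0},{"dx":0.4,"dy":0.2,"dz":0,"wx":0,"wy":0,"wz":0},{"dx":0.55,"dy":0.22,"dz":0,"wx":0,"wy":0,"wz":0},{"dx":0.7,"dy":0.24,"dz":0,"wx":0,"wy":0,"wz":0}]'

```text
time_s: 13.25
eef_pos: [0.5666, 0.1535, 0.2346]
eef_rot: [-0.0, 0.654, 0.756, -0.0]
wrist_force: [-0.9, -0.1, -3.5]
opening: 0.101
grasp_force: 58.7
```

servo_tool --steps '[{"dx":0.15,"dy":0.02,"dz":0,"wx":0,"wy":0,"wz":0},{"dx":0.3,"dy":0.04,"dz":0,"wx":0,"wy":0,"wz":0},{"dx":0.45,"dy":0.06,"dz":0,"wx":0,"wy":0,"wz":0},{"dx":0.6,"dy":0.08,"dz":0,"wx":0,"wy":0,"wz":0},{"dx":0.67,"dy":0.1,"dz":0,"wx":0,"wy":0,"wz":0}]'

```text
time_s: 13.67
eef_pos: [0.6343, 0.1631, 0.2343]
eef_rot: [0.0, 0.654, 0.756, -0.0]
wrist_force: [0.1, 0.0, -3.7]
opening: 0.105
grasp_force: 58.7
```

Run:
```python
from bench import vision,ctrl
import cv2
for n in("top","scene"): cv2.imwrite(f"pics/h_{n}.png",vision.camera(n)["frame"][:,:,::-1])
o=ctrl.get_obs();print(o["eef_pos"],o["wrist_force"])
```

```text
[0.63335292 0.16335514 0.23421829] [-0.41850775  0.32388337 -3.99725639]
```

servo_tool --steps '[{"dx":0,"dy":0.03,"dz":-0.1,"wx":0,"wy":0,"wz":0},{"dx":0,"dy":0.03,"dz":-0.2,"wx":0,"wy":0,"wz":0},{"dx":0,"dy":0.03,"dz":-0.3,"wx":0,"wy":0,"wz":0},{"dx":0,"dy":0.03,"dz":-0.38,"wx":0,"wy":0,"wz":0},{"dx":0,"dy":0.03,"dz":-0.44,"wx":0,"wy":0,"wz":0}]'

```text
time_s: 14.18
eef_pos: [0.6316, 0.1664, 0.1889]
eef_rot: [-0.001, 0.654, 0.756, -0.001]
wrist_force: [-0.6, 0.0, -3.9]
opening: 0.099
grasp_force: 58.7
```

servo_tool --steps '[{"dx":0,"dy":0,"dz":-0.01,"wx":0,"wy":0,"wz":0},{"dx":0,"dy":0,"dz":-0.03,"wx":0,"wy":0,"wz":0},{"dx":0,"dy":0,"dz":-0.05,"wx":0,"wy":0,"wz":0},{"dx":0,"dy":0,"dz":-0.06,"wx":0,"wy":0,"wz":0},{"dx":0,"dy":0,"dz":-0.07,"wx":0,"wy":0,"wz":0}]'

```text
time_s: 14.6
eef_pos: [0.6332, 0.1665, 0.1844]
eef_rot: [0.0, 0.654, 0.756, 0.0]
wrist_force: [0.6, -0.0, -3.4]
opening: 0.101
grasp_force: 58.7
```

servo_tool --steps '[{"dx":0,"dy":0,"dz":-0.01,"wx":0,"wy":0,"wz":0},{"dx":0,"dy":0,"dz":-0.02,"wx":0,"wy":0,"wz":0},{"dx":0,"dy":0,"dz":-0.03,"wx":0,"wy":0,"wz":0},{"dx":0,"dy":0,"dz":-0.03,"wx":0,"wy":0,"wz":0},{"dx":0,"dy":0,"dz":-0.03,"wx":0,"wy":0,"wz":0}]'

```text
time_s: 15.02
eef_pos: [0.6329, 0.1665, 0.1809]
eef_rot: [-0.0, 0.654, 0.756, -0.0]
wrist_force: [-1.1, 0.6, -3.8]
opening: 0.101
grasp_force: 58.7
```

servo_tool --steps '[{"dx":0,"dy":0,"dz":-0.01,"wx":0,"wy":0,"wz":0},{"dx":0,"dy":0,"dz":-0.02,"wx":0,"wy":0,"wz":0},{"dx":0,"dy":0,"dz":-0.02,"wx":0,"wy":0,"wz":0},{"dx":0,"dy":0,"dz":-0.02,"wx":0,"wy":0,"wz":0},{"dx":0,"dy":0,"dz":-0.02,"wx":0,"wy":0,"wz":0}]'

```text
time_s: 15.43
eef_pos: [0.6332, 0.1665, 0.1801]
eef_rot: [0.0, 0.654, 0.756, 0.0]
wrist_force: [-3.7, -0.7, 6.2]
opening: 0.099
grasp_force: 59.9
```

Contact at the expected height. I'll open only a little, because the rail bar is close, and then rise.

servo_tool --jaw 0.28 --steps '[{"dx":0,"dy":0,"dz":0,"wx":0,"wy":0,"wz":0},{"dx":0,"dy":0,"dz":0,"wx":0,"wy":0,"wz":0},{"dx":0,"dy":0,"dz":0,"wx":0,"wy":0,"wz":0},{"dx":0,"dy":0,"dz":0,"wx":0,"wy":0,"wz":0},{"dx":0,"dy":0,"dz":0,"wx":0,"wy":0,"wz":0}]'

```text
time_s: 15.85
eef_pos: [0.6329, 0.1664, 0.1787]
eef_rot: [-0.0, 0.654, 0.756, -0.0]
wrist_force: [-0.2, 0.9, 0.8]
opening: 0.279
grasp_force: 0.0
```

servo_tool --steps '[{"dx":0,"dy":0,"dz":0.05,"wx":0,"wy":0,"wz":0},{"dx":0,"dy":0,"dz":0.15,"wx":0,"wy":0,"wz":0},{"dx":0,"dy":0,"dz":0.3,"wx":0,"wy":0,"wz":0},{"dx":0,"dy":0,"dz":0.5,"wx":0,"wy":0,"wz":0},{"dx":0,"dy":0,"dz":0.7,"wx":0,"wy":0,"wz":0}]'

```text
time_s: 16.27
eef_pos: [0.6328, 0.1665, 0.2504]
eef_rot: [-0.0, 0.654, 0.756, 0.0]
wrist_force: [0.2, -0.4, 0.3]
opening: 0.285
grasp_force: 0.0
```

servo_tool --steps '[{"dx":0,"dy":0,"dz":0.2,"wx":0,"wy":0,"wz":0},{"dx":-0.2,"dy":0,"dz":0.4,"wx":0,"wy":0,"wz":0},{"dx":-0.5,"dy":0,"dz":0.5,"wx":0,"wy":0,"wz":0},{"dx":-0.8,"dy":0,"dz":0.5,"wx":0,"wy":0,"wz":0},{"dx":-1.0,"dy":0,"dz":0.5,"wx":0,"wy":0,"wz":0}]'

```text
time_s: 16.68
eef_pos: [0.5316, 0.1667, 0.3014]
eef_rot: [0.001, 0.654, 0.756, 0.001]
wrist_force: [-0.1, 0.1, -0.2]
opening: 0.278
grasp_force: 0.0
```

servo_tool --steps '[{"dx":-0.2,"dy":-0.2,"dz":0,"wx":0,"wy":0,"wz":0},{"dx":-0.4,"dy":-0.4,"dz":0,"wx":0,"wy":0,"wz":0},{"dx":-0.6,"dy":-0.6,"dz":0,"wx":0,"wy":0,"wz":0},{"dx":-0.8,"dy":-0.8,"dz":0,"wx":0,"wy":0,"wz":0},{"dx":-1.0,"dy":-1.0,"dz":0,"wx":0,"wy":0,"wz":0}]'

```text
time_s: 17.1
eef_pos: [0.4321, 0.0658, 0.3002]
eef_rot: [0.001, 0.654, 0.756, 0.0]
wrist_force: [0.1, -1.3, 0.7]
opening: 0.285
grasp_force: 0.0
```

The view budget is spent, so I'll check numerically. I'll compare the changed pixels in the scene view with the outline predicted for a level, seated tote, test that it is still, and test that the bystanders haven't moved.

```bash
cat > chk.py <<'E'
from tri import *
import cv2
load()
y=np.radians(8.3);R=np.array([[np.cos(y),-np.sin(y),0],[np.sin(y),np.cos(y),0],[0,0,1]])
o=np.array([.633,.1665,.075])
C=lambda X,Y,Z:[R@[a,b,c]+o for a in X for b in Y for c in Z]
for n in("scene","top"):
    a=cv2.imread(f"pics/{n}0.png").astype(int);b=vision.camera(n)["frame"][:,:,::-1].astype(int);c=[vision.camera(n)["frame"][:,:,::-1].astype(int) for _ in range(10)][-1]
    d=(abs(a-b).max(2)>30).astype(np.uint8)
    m=np.zeros_like(d)
    def hull(m,P): cv2.fillConvexPoly(m,cv2.convexHull(np.round([proj(n,p) for p in P]).astype(np.int32)),1)
    hull(m,C((-.095,.095),(-.06,.06),(0,.05)))
    for s in(-1,1): hull(m,C((-.01,.01),(s*.06,s*.065),(.02,.156)))
    hull(m,C((-.005,.005),(-.065,.065),(.144,.156)))
    ys,xs=np.where(m);w=(slice(ys.min()-25,ys.max()+25),slice(xs.min()-25,xs.max()+25))
    D,Mm=d[w],m[w];print(n,"win",w,"IoU",(D&Mm).sum()/(D|Mm).sum(),"cover",(D&Mm).sum()/Mm.sum(),"moving px",(abs(b-c).max(2)>25)[w].sum())
    g=cv2.resize(D+2*Mm,None,fx=.5,fy=.5,interpolation=cv2.INTER_NEAREST)
    for r in g: print("".join(".d M"[0:1] if v==0 else {1:"d",2:"m",3:"#"}[int(v)] for v in r))
    B={"jar":(.70,-.10,.035)}
    boxes={"scene":{"shelf top":(200,105,265,165),"jar":(255,190,272,215),"tray":(354,200,388,240)},"top":{"can/discs":(365,115,445,165),"tray":(308,245,352,282)}}[n]
    for k,(x0,y0,x1,y1) in boxes.items(): print(k,d[y0:y1,x0:x1].mean().round(3))
E
python3 chk.py
```

```text
scene win (slice(np.int64(168), np.int64(307), None), slice(np.int64(236), np.int64(373), None)) IoU 0.6829224075416969 cover 0.8602420643982644 moving px 31
......dddd......ddd......ddddd.................................ddddd
.......ddd...............ddddd..............................dddddddd
d......dd................dddddd.............................ddd.dddd
d........................dddddd.............................ddd.dddd
.........................ddddddd.............................ddddddd
.........................ddddddd..............................ddddd.
..............dd.........ddddddd...............................dddd.
........dddddddd.........dddddddd...............................ddd.
....dddddddddddd....d....dddddddd................................dd.
.ddddddddddddddd........ddddddddd...................................
.dddddddddddddddd........dddddddd...................................
.dddddddddddd............ddddddd....................................
..ddddddddd..............dddddd.....................................
..ddddddddd.................mm##m............
[... 6474 characters left out ...]
................d######dddddddddddddddddddddddddd
..................ddddddddddddddddddddddddddddddddd
..................dddddddddddddddddddddddddddddddd.
..................ddddddddddddddddddddddddddddddddd
..................ddddddddddddddddddddddddddddddddd
..................ddddddddddddddddddddddddddddddddd
..................ddddddddddddddddddddddddddddddddd
..................ddddddddddddddddddddddddddddddddd
..................ddddddddddddddddddddddddddddddddd
.................dddddddddddddddddddddddddddddddddd
.................dddddddddddddddddddddddddddddddddd
.................dddddddddddddddddddddddddddddddddd
.................dddddddddddddddddddddddddddddddddd
can/discs 0.112
tray 0.436
```

The hung tote matches the predicted level, seated outline in both views. I'll let it settle for a moment and confirm it is still before handing in.

servo_tool --steps '[{"dx":-0.1,"dy":-0.1,"dz":0,"wx":0,"wy":0,"wz":0},{"dx":-0.2,"dy":-0.2,"dz":0,"wx":0,"wy":0,"wz":0},{"dx":-0.3,"dy":-0.3,"dz":0,"wx":0,"wy":0,"wz":0},{"dx":-0.3,"dy":-0.3,"dz":0,"wx":0,"wy":0,"wz":0},{"dx":-0.3,"dy":-0.3,"dz":0,"wx":0,"wy":0,"wz":0}]'

```text
time_s: 18.72
eef_pos: [0.403, 0.0363, 0.2992]
eef_rot: [0.0, 0.655, 0.756, 0.0]
wrist_force: [0.1, 0.1, -0.4]
opening: 0.283
grasp_force: 0.0
```

servo_tool --steps '[{"dx":0,"dy":0,"dz":0,"wx":0,"wy":0,"wz":0},{"dx":0,"dy":0,"dz":0,"wx":0,"wy":0,"wz":0},{"dx":0,"dy":0,"dz":0,"wx":0,"wy":0,"wz":0},{"dx":0,"dy":0,"dz":0,"wx":0,"wy":0,"wz":0},{"dx":0,"dy":0,"dz":0,"wx":0,"wy":0,"wz":0}]'

```text
time_s: 19.13
eef_pos: [0.403, 0.0367, 0.2989]
eef_rot: [-0.0, 0.654, 0.756, -0.0]
wrist_force: [-0.2, 0.2, -1.4]
opening: 0.28
grasp_force: 0.0
```

```bash
python3 chk.py | grep -E "IoU|shelf|jar|can|tray"
```

```text
scene win (slice(np.int64(168), np.int64(307), None), slice(np.int64(236), np.int64(373), None)) IoU 0.6998886414253898 cover 0.8611555149577529 moving px 0
shelf top 0.016
jar 0.082
tray 0.0
top win (slice(np.int64(130), np.int64(248), None), slice(np.int64(225), np.int64(327), None)) IoU 0.48344235486508585 cover 0.8831217326362958 moving px 0
can/discs 0.104
tray 0.897
```

```bash
python3 -c "
from bench import workorder
print(workorder.hand_in())"
```

```text
the job is handed in; nothing more can be done
None
```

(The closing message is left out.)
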